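# Fetch the boxed-in weld ferrule from the peg stand

### The arm

A 6-joint arm with a two-finger parallel gripper is mounted at the origin on the work surface. World frame = base frame: x ahead of the robot, y to its left, z up, the work surface at z = 0. Lengths are in m, angles in rad, forces in N, time in s.
With the tool pointing down it reaches from about 0.325 to 0.775 m from the base axis. Payload 9.3 kg.
Tool frame: the origin (TCP) lies midway between the tips of the shut fingers; the grasp point (between the pads) lies 19 mm behind it; z points along the fingers, y is the line along which they close (so a half turn about z gives the same grasp; the last joint's range is limited). The gripper opens to 85 mm and grips with 20 to 120 N. Pads are 22 mm wide; open, the fingers measure 114 mm over their backs; the gripper's body (76 mm by 85 mm) begins 54 mm behind the grasp point. The pads swing forward as they close: fully open they stand 13 mm farther back than shut.
Start: joints at [-1.291, 0.259, 0.021, 1.334, 0, 1.418], TCP at [0.231, -0.499, 0.231] pointing down, gripper open.
Joint ranges: [-3.04, 3.04], [-0.91, 1.82], [-1.04, 1.36], [-1.92, 1.95], [-1.52, 1.45], [-3.14, 3.14]. Speed limits (rad/s): [2.22, 2.22, 2.79, 3.14, 3.14, 3.14].

### API

Orientations are given as a unit quaternion [x, y, z, w].
In Python, from workcell import robot, read_camera, nets gives the robot as it stands.
- The arm moves only by the tool play_rows, never from a script. Its argument "increments" is a list that holds one entry, the list of rows, each a list of 7 numbers: the gripper command: -1 is fully open, 1 is shut, values between are in proportion, then the shift along the tool's x, y, z in cm, then the turn, a rotation vector about the tool's x, y, z in rad. A call has 1 to 20 rows; each row shifts and turns the commanded pose from where the row before left it, along the tool's axes as they then stand; what a row does not reach is not made up. A row lasts 1/10 s, in which the tool goes at most 50 mm and 8.59 degrees, less where a joint would pass 70% of its speed; a pose out of reach is approached as far as the arm can. A call with a gripper value outside its range is refused whole. The fingers move at their own pace and stop on an object; the grip force is fixed at half the most. Time passes only in rows, so rows that do not move let the fingers close. It gives the time, the measured TCP pose, the force, the opening and the grip force at its end, in the units of the state.
- robot.get_obs(): the state, without advancing time (a new reading comes with each control period).
- read_camera(name): name is "scene" or "top"; returns a dict with "frame" (480x640x3 uint8, red, green, blue), "range_z" (480x640 float32, m along the optical axis (not along the pixel's ray), 0 where there is no reading), "fx", "fy", "cx", "cy" (pixels), "dist_coeffs" ([k1, k2, p1, p2, k3] as OpenCV has them; the pictures are not rectified), "R" (3x3) and "t" (3): a world point X has camera coordinates R X + t. Camera axes: x right, y down, z forward; pixel columns grow to the right and rows downward; lengths in m; the calibration is good to about 2 mm. A picture is of the moment at which its call begins.
- robot.close_job(): hands the job in; it is judged then, once.
Trained networks look in a picture, given as the dict that the camera call returned (one of the last four; its "shot" number tells which), for a name from the list of things; names that differ only in an ending like _2 or _b are one class to them, and where a whole thing is asked for, a point or a joint stands for the part that bears it (a point fixed in the world has none). Each returns a list of dicts, best first, with "confidence" (0 to 1); they miss things now and then, are a little off and sometimes report something else, mostly with a low value. They report only what shows in the picture. A call takes as long as a camera call.
- nets.trace(picture, label): "region" (480x640 bool, what is visible of it) and "extent" ([left, top, width, height] in pixels, round what is visible of it).
- nets.landmark_of(picture, label): "xy" ([column, row] in pixels: a listed point, or the origin of a listed thing).
The state is a dict: "time_s": time; "qpos": joint angles; "joint_velocities": joint speeds; "joint_efforts": joint torques, N m; "tool_pos": TCP position; "tcp_rot": TCP orientation; "ft_force": force on the tool from outside, world axes, zero at the start; "ft_torque": the same for the moment, N m; "opening": opening from 0.0 (shut) to 1.0 (fully open); "grip_force": force on a finger pad.
Only numpy, scipy, OpenCV 4.12 (cv2) and the standard library are available. Lean on these libraries where they do the work, as an engineer would, in place of code of your own. Each camera call takes 0.05 s, during which the arm holds its last target. There are 200 camera calls.

### The job

The steel ferrule on the peg stand is hemmed in by the three capped tubes standing in front of it. Stand all three tubes upright and wholly on the clean green mat, then lift the ferrule out and set it collar-down over the pilot pin of the welding turntable, and only then put each tube back upright over the very peg it stood on at the start (the cap colours mark steel grades and must not be mixed up). Tip nothing over, and leave the reducer and the copper plug on the stand where they are.

Things in the scene. Friction and masses are not known exactly. Their poses are not given: they have to be found in the camera images.
- stand: fixed grey plate 180 x 200 mm, top 22 mm above the bench, four brass pegs 18 mm thick, 30 mm high. Origin on the bench under the ferrule's peg; -x is its front, towards the robot. Tube pegs at (-62, 0), (-31, +54), (-31, -54) mm; flat rear spots at (31, +54), (31, -54). Finger room: for a tube close along the line from stand origin to tube, for the ferrule along the stand's x
- tube_red: stainless tube with a red cap, 48 mm outside diameter (cap 49 mm), 110 mm high, about 0.36 kg, open underneath (bore 42 mm, 45 mm deep) and standing over a stand peg; which of the three pegs varies. Origin: centre of its underside, z up along the tube
- tube_blue: the same tube with a blue cap
- tube_yellow: the same tube with a yellow cap
- ferrule: steel weld ferrule, standing collar down over the stand's inner peg behind the tubes: collar 64 mm in diameter and 8 mm high, above it a neck 42 mm in outside diameter up to 50 mm total height, 36 mm bore right through, about 0.25 kg. Origin: centre of its underside, z up
- mat: clean green mat, fixed flat on the bench to the left or right of the stand, 200 x 200 mm, 4 mm thick. Origin: centre of its underside; x and y along its edges
- turntable: welding turntable, fixed, on the other side: blue foot, round steel platen 180 mm in diameter, upper face 70 mm above its origin, a brass pilot pin in its centre 16 mm in diameter, 15 mm high, pointed. Origin: on the bench under the pin
- reducer: conical aluminium reducer, 44 mm in diameter at its foot, 38 mm high, loose, on one of the stand's two rear spots; to be left alone. Origin: centre of its underside
- purge_plug: copper plug with a brass stub, 44 mm in diameter, 38 mm high, loose, on the other rear spot; to be left alone. Origin: centre of its underside

How it is judged:
By the outcome, as a careful person would: the job done as asked, in the order asked, and still so for the second after the job is handed in, with the robot touching nothing.
It also fails if it takes over 131 s, if anything falls off the work surface, if the arm or the gripper's body presses on something with over 40 N, if the wrist force passes 120 N, or if a joint passes its speed limit or range.

## Working session

There is one attempt and no reset: what is moved stays moved. The work goes in short steps, Python scripts to look and compute and a tool call to move; the robot and the scene stay as the last step left them, time stands still between calls to the robot, and variables do not carry over. Pictures are saved under pics/ and viewed, at most 14 in all, crops included, and the job is handed in when it is done.

Besides the shell and the picture viewer there is one more tool, called after "Request:" as name(argument=value, ...), one argument or row to a line, values as JSON. play_rows: Moves the arm, as the interface text tells. Its arguments: {"type":"object","properties":{"increments":{"type":"array"}},"required":["increments"]}

```bash
ls; mkdir -p pics; cat > h.py <<'E'
import numpy as np, cv2
from workcell import robot, read_camera, nets
def K(p): return np.array([[p['fx'],0,p['cx']],[0,p['fy'],p['cy']],[0,0,1.]])
def ray(p,uv):
    n=cv2.undistortPoints(np.array(uv,float).reshape(-1,1,2),K(p),np.array(p['dist_coeffs'],float)).reshape(-1,2)
    R=np.array(p['R']);t=np.array(p['t'])
    return -R.T@t, np.c_[n,np.ones(len(n))], R, t
def at_z(p,uv,z):
    c,n,R,t=ray(p,uv); d=n@R; s=(z-c[2])/d[:,2]; return c+d*s[:,None]
def cloud(p,mask):
    v,u=np.nonzero(mask&(p['range_z']>0)); c,n,R,t=ray(p,np.c_[u,v]); z=p['range_z'][v,u]
    return (n*z[:,None]-t)@R
def save(p,name): cv2.imwrite('pics/'+name,p['frame'][:,:,::-1])
E
python3 - <<'E'
from h import *
for c in ['top','scene']:
    p=read_camera(c); save(p,c+'0.png'); print(c,'cam',(-np.array(p['R']).T@p['t']).round(3))
    for l in ['stand','tube_red','tube_blue','tube_yellow','ferrule','mat','turntable','reducer','purge_plug']:
        r=nets.trace(p,l)
        if not r: print(l,None); continue
        r=r[0]; X=cloud(p,r['region'])
        zt=np.percentile(X[:,2],98) if len(X) else 0; T=X[X[:,2]>zt-.006]
        lm=nets.landmark_of(p,l)
        print(l,round(r['confidence'],2),r['extent'],'zt',zt.round(3),'top mid',((T.max(0)+T.min(0))/2).round(4),'mean',T.mean(0).round(4),'span',np.ptp(T,0).round(3), 'lm',[ (np.round(m['xy'],1),round(m['confidence'],2)) for m in lm[:1]])
E
```

```text
pics
top cam [0.386 0.019 0.918]
stand 0.61 [261.7, 186.3, 117.7, 106.1] zt 0.039 top mid [ 0.5737 -0.0307  0.0837] mean [ 0.583  -0.0328  0.0512] span [0.142 0.156 0.102] lm [(array([325.4, 237.7]), 0.66)]
tube_red 0.64 [301.7, 239.8, 27.3, 35.8] zt 0.136 top mid [0.5191 0.0022 0.1337] mean [0.5187 0.0022 0.1335] span [0.047 0.047 0.007] lm []
tube_blue 0.87 [336.6, 232.6, 27.6, 33.2] zt 0.136 top mid [ 0.5237 -0.0597  0.1343] mean [ 0.5233 -0.0597  0.1335] span [0.048 0.048 0.008] lm [(array([345.6, 257.3]), 0.6)]
tube_yellow 0.84 [275.7, 216.8, 30.5, 34.0] zt 0.136 top mid [0.5708 0.0369 0.134 ] mean [0.5703 0.0369 0.1335] span [0.047 0.046 0.008] lm [(array([291.4, 243.3]), 0.75)]
ferrule 0.66 [313.6, 217.5, 29.4, 31.3] zt 0.131 top mid [ 0.5345 -0.0243  0.1326] mean [ 0.5362 -0.0213  0.1329] span [0.016 0.04  0.005] lm [(array([328.3, 232.1]), 0.66)]
mat None
turntable 0.85 [431.3, 202.7, 96.5, 87.6] zt 0.075 top mid [ 0.4996 -0.3232  0.0788] mean [ 0.4986 -0.3217  0.0717] span [0.178 0.177 0.02 ] lm [(array([471.4, 251.4]), 0.65)]
reducer 0.84 [295.2, 196.2, 21.3, 26.7] zt 0.06
[... 1150 characters left out ...]
67.6]), 0.92)]
mat 0.94 [388.5, 168.8, 137.1, 81.9] zt 0.006 top mid [0.4969 0.3059 0.004 ] mean [0.5063 0.302  0.0035] span [0.205 0.204 0.008] lm [(array([453.2, 206.4]), 0.59)]
turntable 0.56 [48.3, 222.4, 122.6, 110.1] zt 0.072 top mid [ 0.5027 -0.3233  0.0763] mean [ 0.5101 -0.3242  0.0701] span [0.178 0.18  0.021] lm [(array([122.7, 289.3]), 0.85)]
reducer 0.89 [319.3, 260.3, 31.3, 35.6] zt 0.062 top mid [0.6265 0.0086 0.0597] mean [0.6283 0.0082 0.0602] span [0.028 0.028 0.007] lm [(array([334.6, 284.6]), 0.71)]
purge_plug 0.85 [257.3, 262.3, 28.4, 24.8] zt 0.06 top mid [ 0.5788 -0.0874  0.0588] mean [ 0.5805 -0.0877  0.0591] span [0.013 0.012 0.009] lm [(array([278.5, 248.1]), 0.25)]
```

```bash
python3 - <<'E'
from h import *
from scipy.spatial.transform import Rotation as Ro
o=robot.get_obs(); print({k:np.round(v,3) for k,v in o.items()}); print(Ro.from_quat(o['tcp_rot']).as_matrix().round(3))
S=np.array([[-62,0],[-31,54],[-31,-54],[31,54],[31,-54],[0,0]])/1e3
W=np.array([[.5193,.0018],[.571,.0367],[.5239,-.060],[.6265,.0088],[.5789,-.0875],[.575,-.0264]])
a=S-S.mean(0);b=W-W.mean(0); th=np.arctan2((a[:,0]*b[:,1]-a[:,1]*b[:,0]).sum(),(a*b).sum())
R=np.array([[np.cos(th),-np.sin(th)],[np.sin(th),np.cos(th)]]); t=W.mean(0)-R@S.mean(0)
print('stand',t.round(4),np.degrees(th).round(2)); P=S@R.T+t; print(P.round(4)); print(((P-W)*1e3).round(1))
p=read_camera('scene')
m=nets.trace(p,'mat')[0]['region']; c,_=cv2.findContours(m.astype('u1'),0,2)[0:2]; c=max(c,key=cv2.contourArea)[:,0]
q=at_z(p,c,.004)[:,:2]; print('mat rect',cv2.minAreaRect((q*1e3).astype(np.float32)))
X=cloud(p,nets.trace(p,'turntable')[0]['region']); pin=X[(X[:,2]>.074)]; print('pin',len(pin),pin.mean(0).round(4),pin.min(0).round(4),pin.max(0).round(4))
p=read_camera('top'); X=cloud(p,nets.trace(p,'turntable')[0]['region']); pin=X[(X[:,2]>.076)]; print('pin',len(pin),pin.mean(0).round(4)); pl=X[abs(X[:,2]-.07)<.004]
print(cv2.minEnclosingCircle((pl[:,:2]*1e3).astype(np.float32)))
E
```

```text
{'time_s': np.float64(1.85), 'qpos': array([-1.291,  0.259,  0.021,  1.334,  0.   ,  1.418]), 'joint_velocities': array([-0.001, -0.   ,  0.001, -0.   ,  0.   ,  0.   ]), 'joint_efforts': array([ 1.0000e-03, -5.5538e+01,  3.4473e+01,  2.0000e-03, -0.0000e+00,
        0.0000e+00]), 'tool_pos': array([ 0.231, -0.499,  0.231]), 'tcp_rot': array([ 0.977,  0.215,  0.   , -0.   ]), 'ft_force': array([ 0.789,  0.06 , -0.153]), 'ft_torque': array([ 0.021,  0.006, -0.016]), 'grip_force': np.float64(0.0), 'opening': np.float64(1.003)}
[[ 0.908  0.419  0.   ]
 [ 0.419 -0.908  0.   ]
 [ 0.    -0.    -1.   ]]
stand [ 0.575  -0.0257] -26.25
[[ 0.5194  0.0018]
 [ 0.5711  0.0365]
 [ 0.5233 -0.0604]
 [ 0.6267  0.009 ]
 [ 0.5789 -0.0878]
 [ 0.575  -0.0257]]
[[ 0.1 -0. ]
 [ 0.1 -0.2]
 [-0.6 -0.4]
 [ 0.2  0.2]
 [ 0.  -0.3]
 [ 0.   0.7]]
mat rect ((498.6221923828125, 303.72674560546875), (200.63436889648438, 201.52198791503906), 89.56277465820312)
pin 98 [ 0.5042 -0.3222  0.0811] [ 0.4939 -0.3314  0.0743] [ 0.5093 -0.3152  0.0862]
pin 65 [ 0.5008 -0.3176  0.0827]
((500.9706726074219, -323.07562255859375), 90.11324310302734)
```

View pics/scene0.png

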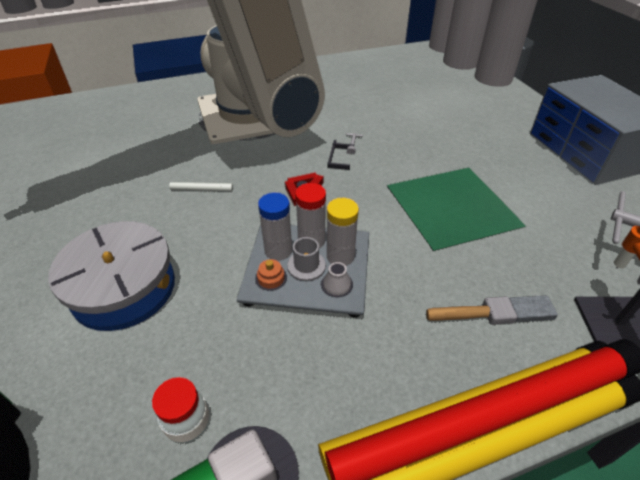

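View pics/top0.png

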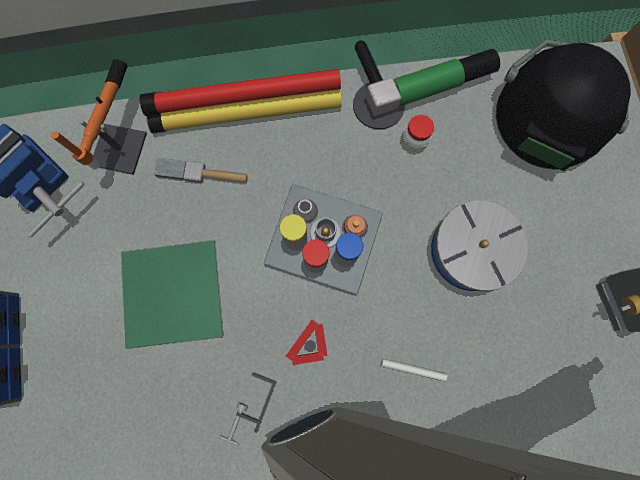

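The scene view shows the blue, red and yellow tubes at about (275,205), (311,195) and (343,212) px. The ferrule is at (306,258), the plug at (270,275), the reducer at (336,280), the mat at (455,207) and the pin at (108,257). The top view agrees, with red on the front peg, yellow on the left and blue on the right.

```bash
cat > pl.py <<'E'
import sys, numpy as np
from scipy.spatial.transform import Rotation as Ro
from workcell import robot
# usage: pl.py x y z a_deg n   -> constant row for n rows
x,y,z,a,n=map(float,sys.argv[1:6]); n=int(n)
o=robot.get_obs(); R=Ro.from_quat(o['tcp_rot']).as_matrix(); p=np.array(o['tool_pos'])
a0=np.arctan2(R[1,0],R[0,0]); tilt=np.degrees(np.arccos(-R[2,2]))
d=(np.radians(a)-a0+np.pi)%(2*np.pi)-np.pi
A=np.zeros((2,2))
for k in range(n):
    t=a0+k*d/n; A+=np.array([[np.cos(t),np.sin(t)],[np.sin(t),-np.cos(t)]])
s=np.linalg.solve(A,[x-p[0],y-p[1]])
print('t',round(o['time_s'],2),'pos',p.round(4),'a',np.degrees(a0).round(2),'tilt',tilt.round(2),'q6',o['qpos'][5].round(2),'F',np.round(o['ft_force'],1),'open',o['opening'].round(3),'grip',round(float(o['grip_force']),1))
print(n,'x row cm/rad:',np.round([*(s*100),(p[2]-z)/n*100],3),'turn z',round(-d/n,4))
E
python3 pl.py .5194 .0018 .2 63.75 20
```

```text
Traceback (most recent call last):
  File "pl.py", line 13, in <module>
    print('t',round(o['time_s'],2),'pos',p.round(4),'a',np.degrees(a0).round(2),'tilt',tilt.round(2),'q6',o['qpos'][5].round(2),'F',np.round(o['ft_force'],1),'open',o['opening'].round(3),'grip',round(float(o['grip_force']),1))
                                                                                                                                                                     ^^^^^^^^^^^^^^^^^^
AttributeError: 'float' object has no attribute 'round'
```

```bash
sed -i "s/o\['qpos'\]\[5\].round(2)/round(float(o['qpos'][5]),2)/; s/o\['opening'\].round(3)/round(float(o['opening']),3)/" pl.py
python3 pl.py .5194 .0018 .2 63.75 20
```

```text
t 2.1 pos [ 0.2307 -0.4993  0.2313] a 24.8 tilt 0.0 q6 1.42 F [-0.1 -0.1 -0.4] open 1.001 grip 0.0
20 x row cm/rad: [ 2.823 -0.85   0.156] turn z -0.034
```

Request:
play_rows(
  increments=[
    [[-1,2.82,-0.85,0.15,0,0,-0.034],[-1,2.82,-0.85,0.15,0,0,-0.034],[-1,2.82,-0.85,0.15,0,0,-0.034],[-1,2.82,-0.85,0.15,0,0,-0.034],[-1,2.82,-0.85,0.15,0,0,-0.034],[-1,2.82,-0.85,0.15,0,0,-0.034],[-1,2.82,-0.85,0.15,0,0,-0.034],[-1,2.82,-0.85,0.15,0,0,-0.034],[-1,2.82,-0.85,0.15,0,0,-0.034],[-1,2.82,-0.85,0.15,0,0,-0.034],[-1,2.82,-0.85,0.15,0,0,-0.034],[-1,2.82,-0.85,0.15,0,0,-0.034],[-1,2.82,-0.85,0.15,0,0,-0.034],[-1,2.82,-0.85,0.15,0,0,-0.034],[-1,2.82,-0.85,0.15,0,0,-0.034],[-1,2.82,-0.85,0.15,0,0,-0.034],[-1,2.82,-0.85,0.15,0,0,-0.034],[-1,2.82,-0.85,0.15,0,0,-0.034],[-1,2.82,-0.85,0.15,0,0,-0.034],[-1,2.82,-0.85,0.15,0,0,-0.034]],
  ],
)

```text
time_s: 4.1
tool_pos: [0.5192, 0.0027, 0.2013]
tcp_rot: [0.849, 0.529, 0.0, 0.0]
ft_force: [0.5, -0.2, -0.5]
opening: 0.999
grip_force: 0.0
```

```bash
python3 pl.py .5194 .0018 .08 63.75 1
```

```text
t 4.1 pos [0.5192 0.0027 0.2013] a 63.84 tilt 0.01 q6 1.87 F [ 0.5 -0.2 -0.5] open 0.999 grip 0.0
1 x row cm/rad: [-0.069  0.061 12.125] turn z 0.0015
```

Request:
play_rows(
  increments=[
    [[-1,-0.07,0.06,2.5,0,0,0],[-1,0,0,2.5,0,0,0],[-1,0,0,2.5,0,0,0],[-1,0,0,2.5,0,0,0],[-1,0,0,1.5,0,0,0],[-1,0,0,0.6,0,0,0],[1,0,0,0,0,0,0],[1,0,0,0,0,0,0],[1,0,0,0,0,0,0],[1,0,0,0,0,0,0],[1,0,0,0,0,0,0],[1,0,0,0,0,0,0],[1,0,0,0,0,0,0],[1,0,0,0,0,0,0],[1,0,0,0,0,0,0],[1,0,0,0,0,0,0]],
  ],
)

```text
time_s: 5.7
tool_pos: [0.5193, 0.0007, 0.0814]
tcp_rot: [0.849, 0.528, 0.001, 0.0]
ft_force: [-3.1, 1.5, 5.7]
opening: 0.555
grip_force: 60.8
```

Request:
play_rows(
  increments=[
    [[1,0,0,-1,0,0,0],[1,0,0,-2,0,0,0],[1,0,0,-2.5,0,0,0],[1,0,0,-2.5,0,0,0],[1,1,-0.8,0,0,0,0],[1,1.92,-1.51,0,0,0,0],[1,1.92,-1.51,0,0,0,0],[1,1.92,-1.51,0,0,0,0],[1,1.92,-1.51,0,0,0,0],[1,1.92,-1.51,0,0,0,0],[1,1.92,-1.51,0,0,0,0],[1,1.92,-1.51,0,0,0,0],[1,1.92,-1.51,0,0,0,0],[1,1.92,-1.51,0,0,0,0],[1,1.92,-1.51,0,0,0,0],[1,1.92,-1.51,0,0,0,0],[1,1.92,-1.51,0,0,0,0],[1,1.92,-1.51,0,0,0,0],[1,1.92,-1.51,0,0,0,0],[1,0.9,-0.7,0,0,0,0]],
  ],
)

```text
time_s: 7.7
tool_pos: [0.4419, 0.3607, 0.1594]
tcp_rot: [0.849, 0.529, -0.001, -0.0]
ft_force: [0.2, -0.8, -4.4]
opening: 0.555
grip_force: 62.3
```

```bash
python3 pl.py .443 .359 .064 63.8 1; python3 - <<'E'
from h import *
p=read_camera('scene'); save(p,'s1.png')
r=nets.trace(p,'tube_red')[0]['region']; X=cloud(p,r); T=X[X[:,2]>np.percentile(X[:,2],98)-.006]; print(((T.max(0)+T.min(0))/2).round(4), X[:,2].min(), X[:,2].max())
E
```

```text
t 7.7 pos [0.4419 0.3607 0.1594] a 63.86 tilt 0.07 q6 2.56 F [ 0.2 -0.8 -4.4] open 0.555 grip 62.3
1 x row cm/rad: [-0.106  0.172  9.535] turn z 0.001
[0.4395 0.3484 0.2133] -0.0011422034941835448 0.2228298542673674
```

View pics/s1.png

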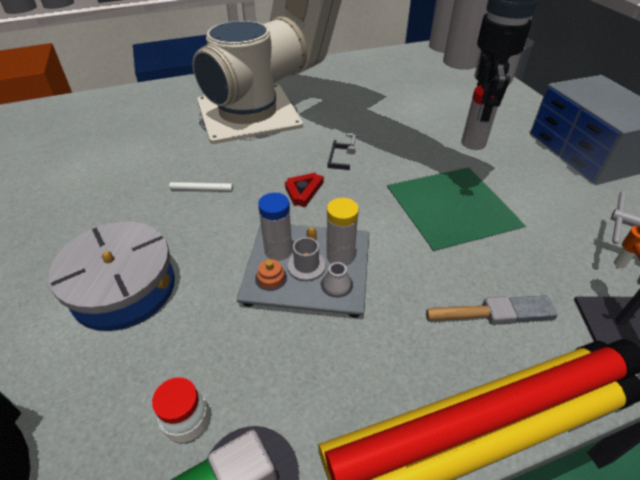

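The view shows the red tube held upright at (480,115), with the other tubes, ferrule, plug and reducer undisturbed.

Request:
play_rows(
  increments=[
    [[1,0,0.1,2,0,0,0],[1,0,0,2.2,0,0,0],[1,0,0,2.2,0,0,0],[1,0,0,2,0,0,0],[1,0,0,0.7,0,0,0],[1,0,0,0.2,0,0,0],[1,0,0,0.1,0,0,0],[1,0,0,0.1,0,0,0],[1,0,0,0.1,0,0,0]],
  ],
)

```text
time_s: 8.7
tool_pos: [0.4446, 0.3586, 0.0651]
tcp_rot: [0.849, 0.528, 0.001, 0.0]
ft_force: [0.0, 0.1, -3.4]
opening: 0.552
grip_force: 62.3
```

Request:
play_rows(
  increments=[
    [[1,0,0,0.1,0,0,0],[1,0,0,0.05,0,0,0],[1,0,0,0,0,0,0]],
  ],
)

```text
time_s: 9.0
tool_pos: [0.4444, 0.3586, 0.0634]
tcp_rot: [0.849, 0.528, 0.001, -0.0]
ft_force: [-1.6, 0.4, 3.6]
opening: 0.551
grip_force: 62.7
```

Request:
play_rows(
  increments=[
    [[-1,0,0,0,0,0,0],[-1,0,0,0,0,0,0],[-1,0,0,0,0,0,0],[-1,0,0,0,0,0,0],[-1,0,0,0,0,0,0],[-1,0,0,-1,0,0,0],[-1,0,0,-2.5,0,0,0],[-1,0,0,-3,0,0,0],[-1,0,0,-3.5,0,0,0],[-1,0,0,-2,0,0,0]],
  ],
)

```text
time_s: 10.0
tool_pos: [0.4447, 0.3587, 0.1863]
tcp_rot: [0.849, 0.528, 0.002, 0.0]
ft_force: [0.1, 1.3, -0.0]
opening: 0.997
grip_force: 0.0
```

```bash
python3 pl.py .5233 -.0604 .18 123.9 20
```

```text
t 10.0 pos [0.4447 0.3587 0.1863] a 63.76 tilt 0.2 q6 2.56 F [ 0.1  1.3 -0. ] open 0.997 grip 0.0
20 x row cm/rad: [-2.21   0.322  0.032] turn z -0.0525
```

Request:
play_rows(
  increments=[
    [[-1,-2.21,0.32,0,0,0,-0.0525],[-1,-2.21,0.32,0,0,0,-0.0525],[-1,-2.21,0.32,0,0,0,-0.0525],[-1,-2.21,0.32,0,0,0,-0.0525],[-1,-2.21,0.32,0,0,0,-0.0525],[-1,-2.21,0.32,0,0,0,-0.0525],[-1,-2.21,0.32,0,0,0,-0.0525],[-1,-2.21,0.32,0,0,0,-0.0525],[-1,-2.21,0.32,0,0,0,-0.0525],[-1,-2.21,0.32,0,0,0,-0.0525],[-1,-2.21,0.32,0,0,0,-0.0525],[-1,-2.21,0.32,0,0,0,-0.0525],[-1,-2.21,0.32,0,0,0,-0.0525],[-1,-2.21,0.32,0,0,0,-0.0525],[-1,-2.21,0.32,0,0,0,-0.0525],[-1,-2.21,0.32,0,0,0,-0.0525],[-1,-2.21,0.32,0,0,0,-0.0525],[-1,-2.21,0.32,0,0,0,-0.0525],[-1,-2.21,0.32,0,0,0,-0.0525],[-1,-2.21,0.32,0,0,0,-0.0525]],
  ],
)

```text
time_s: 12.0
tool_pos: [0.5229, -0.0617, 0.1836]
tcp_rot: [0.469, 0.883, 0.0, 0.0]
ft_force: [1.5, -0.0, 0.2]
opening: 1.003
grip_force: 0.0
```

```bash
python3 pl.py .5233 -.0604 .081 123.9 1
```

```text
t 12.0 pos [ 0.5229 -0.0617  0.1836] a 124.03 tilt 0.04 q6 0.7 F [ 1.5 -0.   0.2] open 1.003 grip 0.0
1 x row cm/rad: [ 0.082  0.107 10.264] turn z 0.0022
```

Request:
play_rows(
  increments=[
    [[-1,0.08,0.11,2.5,0,0,0],[-1,0,0,2.5,0,0,0],[-1,0,0,2.5,0,0,0],[-1,0,0,2,0,0,0],[-1,0,0,0.8,0,0,0],[1,0,0,0,0,0,0],[1,0,0,0,0,0,0],[1,0,0,0,0,0,0],[1,0,0,0,0,0,0],[1,0,0,0,0,0,0],[1,0,0,0,0,0,0],[1,0,0,0,0,0,0],[1,0,0,0,0,0,0],[1,0,0,0,0,0,0],[1,0,0,0,0,0,0]],
  ],
)

```text
time_s: 13.5
tool_pos: [0.5235, -0.0598, 0.0812]
tcp_rot: [0.47, 0.883, 0.0, 0.001]
ft_force: [-2.2, -0.6, 7.1]
opening: 0.555
grip_force: 60.9
```

```bash
python3 pl.py .443 .254 .161 123.9 15
```

```text
t 13.5 pos [ 0.5235 -0.0598  0.0812] a 123.92 tilt 0.13 q6 0.71 F [-2.2 -0.6  7.1] open 0.555 grip 60.9
15 x row cm/rad: [ 2.035  0.722 -0.532] turn z 0.0
```

Request:
play_rows(
  increments=[
    [[1,0,0,-1,0,0,0],[1,0,0,-2,0,0,0],[1,0,0,-2.5,0,0,0],[1,0,0,-2.5,0,0,0],[1,1.04,0.36,0,0,0,0],[1,2.04,0.72,0,0,0,0],[1,2.04,0.72,0,0,0,0],[1,2.04,0.72,0,0,0,0],[1,2.04,0.72,0,0,0,0],[1,2.04,0.72,0,0,0,0],[1,2.04,0.72,0,0,0,0],[1,2.04,0.72,0,0,0,0],[1,2.04,0.72,0,0,0,0],[1,2.04,0.72,0,0,0,0],[1,2.04,0.72,0,0,0,0],[1,2.04,0.72,0,0,0,0],[1,2.04,0.72,0,0,0,0],[1,2.04,0.72,0,0,0,0],[1,2.04,0.72,0,0,0,0],[1,1,0.36,0,0,0,0]],
  ],
)

```text
time_s: 15.5
tool_pos: [0.4403, 0.2562, 0.1589]
tcp_rot: [0.469, 0.883, -0.0, -0.001]
ft_force: [-0.8, -0.6, -4.2]
opening: 0.55
grip_force: 62.4
```

```bash
python3 pl.py .443 .254 .065 123.9 1
```

```text
t 15.5 pos [0.4403 0.2562 0.1589] a 124.01 tilt 0.08 q6 1.34 F [-0.8 -0.6 -4.2] open 0.55 grip 62.4
1 x row cm/rad: [-0.336  0.097  9.394] turn z 0.0019
```

Request:
play_rows(
  increments=[
    [[1,-0.2,0.1,2,0,0,0],[1,0,0,2.2,0,0,0],[1,0,0,2.2,0,0,0],[1,0,0,2,0,0,0],[1,0,0,0.8,0,0,0],[1,0,0,0.3,0,0,0],[1,0,0,0.1,0,0,0],[1,0,0,0.1,0,0,0],[1,0,0,0.05,0,0,0],[1,0,0,0,0,0,0]],
  ],
)

```text
time_s: 16.5
tool_pos: [0.4442, 0.2538, 0.0632]
tcp_rot: [0.47, 0.883, 0.001, 0.001]
ft_force: [-2.0, -1.4, 3.8]
opening: 0.554
grip_force: 62.8
```

Request:
play_rows(
  increments=[
    [[-1,0,0,0,0,0,0],[-1,0,0,0,0,0,0],[-1,0,0,0,0,0,0],[-1,0,0,0,0,0,0],[-1,0,0,0,0,0,0],[-1,0,0,-1,0,0,0],[-1,0,0,-2.5,0,0,0],[-1,0,0,-3,0,0,0],[-1,0,0,-3.5,0,0,0],[-1,0,0,-2,0,0,0]],
  ],
)

```text
time_s: 17.5
tool_pos: [0.4443, 0.2538, 0.1856]
tcp_rot: [0.47, 0.883, 0.001, 0.001]
ft_force: [1.3, -0.5, 0.3]
opening: 1.006
grip_force: 0.0
```

```bash
python3 pl.py .5711 .0365 .185 183.6 16
```

```text
t 17.5 pos [0.4443 0.2538 0.1856] a 123.92 tilt 0.19 q6 1.33 F [ 1.3 -0.5  0.3] open 1.006 grip 0.0
16 x row cm/rad: [-1.401 -0.863  0.004] turn z -0.0651
```

Request:
play_rows(
  increments=[
    [[-1,-1.4,-0.86,0,0,0,-0.065],[-1,-1.4,-0.86,0,0,0,-0.065],[-1,-1.4,-0.86,0,0,0,-0.065],[-1,-1.4,-0.86,0,0,0,-0.065],[-1,-1.4,-0.86,0,0,0,-0.065],[-1,-1.4,-0.86,0,0,0,-0.065],[-1,-1.4,-0.86,0,0,0,-0.065],[-1,-1.4,-0.86,0,0,0,-0.065],[-1,-1.4,-0.86,0,0,0,-0.065],[-1,-1.4,-0.86,0,0,0,-0.065],[-1,-1.4,-0.86,0,0,0,-0.065],[-1,-1.4,-0.86,0,0,0,-0.065],[-1,-1.4,-0.86,0,0,0,-0.065],[-1,-1.4,-0.86,0,0,0,-0.065],[-1,-1.4,-0.86,0,0,0,-0.065],[-1,-1.4,-0.86,0,0,0,-0.065],[-1,0,0,0,0,0,0]],
  ],
)

```text
time_s: 19.2
tool_pos: [0.5717, 0.0357, 0.1826]
tcp_rot: [-0.031, 1.0, -0.0, 0.0]
ft_force: [-0.3, 0.2, -0.2]
opening: 0.998
grip_force: 0.0
```

```bash
python3 pl.py .5711 .0365 .081 183.6 1
```

```text
t 19.2 pos [0.5717 0.0357 0.1826] a -176.48 tilt 0.04 q6 -0.15 F [-0.3  0.2 -0.2] open 0.998 grip 0.0
1 x row cm/rad: [ 0.054  0.086 10.156] turn z -0.0014
```

Request:
play_rows(
  increments=[
    [[-1,0.05,0.09,2.5,0,0,0],[-1,0,0,2.5,0,0,0],[-1,0,0,2.5,0,0,0],[-1,0,0,1.9,0,0,0],[-1,0,0,0.8,0,0,0],[1,0,0,0,0,0,0],[1,0,0,0,0,0,0],[1,0,0,0,0,0,0],[1,0,0,0,0,0,0],[1,0,0,0,0,0,0],[1,0,0,0,0,0,0],[1,0,0,0,0,0,0],[1,0,0,0,0,0,0],[1,0,0,0,0,0,0],[1,0,0,0,0,0,0]],
  ],
)

```text
time_s: 20.7
tool_pos: [0.5706, 0.0374, 0.0817]
tcp_rot: [-0.03, 1.0, -0.0, 0.001]
ft_force: [-2.0, -0.4, 5.8]
opening: 0.552
grip_force: 61.0
```

```bash
python3 pl.py .553 .304 .161 183.6 14
```

```text
t 20.7 pos [0.5706 0.0374 0.0817] a -176.5 tilt 0.14 q6 -0.14 F [-2.  -0.4  5.8] open 0.552 grip 61.0
14 x row cm/rad: [ 0.008  1.908 -0.566] turn z -0.0001
```

Request:
play_rows(
  increments=[
    [[1,0,0,-1,0,0,0],[1,0,0,-2,0,0,0],[1,0,0,-2.5,0,0,0],[1,0,0,-2.5,0,0,0],[1,0,0.9,0,0,0,0],[1,0,1.9,0,0,0,0],[1,0,1.9,0,0,0,0],[1,0,1.9,0,0,0,0],[1,0,1.9,0,0,0,0],[1,0,1.9,0,0,0,0],[1,0,1.9,0,0,0,0],[1,0,1.9,0,0,0,0],[1,0,1.9,0,0,0,0],[1,0,1.9,0,0,0,0],[1,0,1.9,0,0,0,0],[1,0,1.9,0,0,0,0],[1,0,1.9,0,0,0,0],[1,0,1.9,0,0,0,0],[1,0,1,0,0,0,0]],
  ],
)

```text
time_s: 22.6
tool_pos: [0.553, 0.3047, 0.1596]
tcp_rot: [-0.031, 1.0, -0.0, -0.001]
ft_force: [0.1, -0.6, -3.5]
opening: 0.556
grip_force: 62.4
```

Request:
play_rows(
  increments=[
    [[1,0,0,2,0,0,0],[1,0,0,2.2,0,0,0],[1,0,0,2.2,0,0,0],[1,0,0,2,0,0,0],[1,0,0,0.8,0,0,0],[1,0,0,0.3,0,0,0],[1,0,0,0.1,0,0,0],[1,0,0,0.1,0,0,0],[1,0,0,0.05,0,0,0],[1,0,0,0,0,0,0]],
  ],
)

```text
time_s: 23.6
tool_pos: [0.5541, 0.3032, 0.0638]
tcp_rot: [-0.031, 1.0, 0.0, 0.001]
ft_force: [0.3, -0.4, 0.4]
opening: 0.557
grip_force: 62.6
```

Request:
play_rows(
  increments=[
    [[-1,0,0,0,0,0,0],[-1,0,0,0,0,0,0],[-1,0,0,0,0,0,0],[-1,0,0,0,0,0,0],[-1,0,0,0,0,0,0],[-1,0,0,-1,0,0,0],[-1,0,0,-2.5,0,0,0],[-1,0,0,-3,0,0,0],[-1,0,0,-3.5,0,0,0],[-1,0,0,-2,0,0,0]],
  ],
)

```text
time_s: 24.6
tool_pos: [0.5542, 0.3033, 0.1865]
tcp_rot: [-0.031, 1.0, 0.001, 0.002]
ft_force: [0.4, 0.8, 0.2]
opening: 0.999
grip_force: 0.0
```

```bash
python3 pl.py .575 -.0257 .17 243.75 18
```

```text
t 24.6 pos [0.5542 0.3033 0.1865] a -176.49 tilt 0.21 q6 0.31 F [0.4 0.8 0.2] open 0.999 grip 0.0
18 x row cm/rad: [ 0.911 -1.688  0.092] turn z -0.0584
```

Request:
play_rows(
  increments=[
    [[-1,0.91,-1.69,0.05,0,0,-0.0584],[-1,0.91,-1.69,0.05,0,0,-0.0584],[-1,0.91,-1.69,0.05,0,0,-0.0584],[-1,0.91,-1.69,0.05,0,0,-0.0584],[-1,0.91,-1.69,0.05,0,0,-0.0584],[-1,0.91,-1.69,0.05,0,0,-0.0584],[-0.46,0.91,-1.69,0.05,0,0,-0.0584],[-0.46,0.91,-1.69,0.05,0,0,-0.0584],[-0.46,0.91,-1.69,0.05,0,0,-0.0584],[-0.46,0.91,-1.69,0.05,0,0,-0.0584],[-0.46,0.91,-1.69,0.05,0,0,-0.0584],[-0.46,0.91,-1.69,0.05,0,0,-0.0584],[-0.46,0.91,-1.69,0.05,0,0,-0.0584],[-0.46,0.91,-1.69,0.05,0,0,-0.0584],[-0.46,0.91,-1.69,0.05,0,0,-0.0584],[-0.46,0.91,-1.69,0.05,0,0,-0.0584],[-0.46,0.91,-1.69,0.05,0,0,-0.0584],[-0.46,0.91,-1.69,0.05,0,0,-0.0584],[-0.46,0,0,0,0,0,0]],
  ],
)

```text
time_s: 26.5
tool_pos: [0.5756, -0.0279, 0.1742]
tcp_rot: [-0.528, 0.849, -0.0, 0.0]
ft_force: [-0.2, -0.6, 0.4]
opening: 0.729
grip_force: 0.0
```

```bash
python3 pl.py .575 -.0257 .042 243.75 1; python3 - <<'E'
from h import *
p=read_camera('scene'); save(p,'s2.png')
for l in ['tube_red','tube_blue','tube_yellow','ferrule']:
    r=nets.trace(p,l)
    if r:
        X=cloud(p,r[0]['region']); zt=np.percentile(X[:,2],98); T=X[X[:,2]>zt-.006]; print(l,round(r[0]['confidence'],2),((T.max(0)+T.min(0))/2).round(4),zt.round(3))
E
```

```text
t 26.5 pos [ 0.5756 -0.0279  0.1742] a -116.29 tilt 0.05 q6 -1.31 F [-0.2 -0.6  0.4] open 0.729 grip 0.0
1 x row cm/rad: [-0.171  0.151 13.217] turn z -0.0007
tube_red 0.91 [0.4461 0.3588 0.1127] 0.115
tube_blue 0.55 [0.4466 0.2529 0.112 ] 0.114
ferrule 0.55 [ 0.5754 -0.0258  0.0705] 0.073
```

View pics/s2.png

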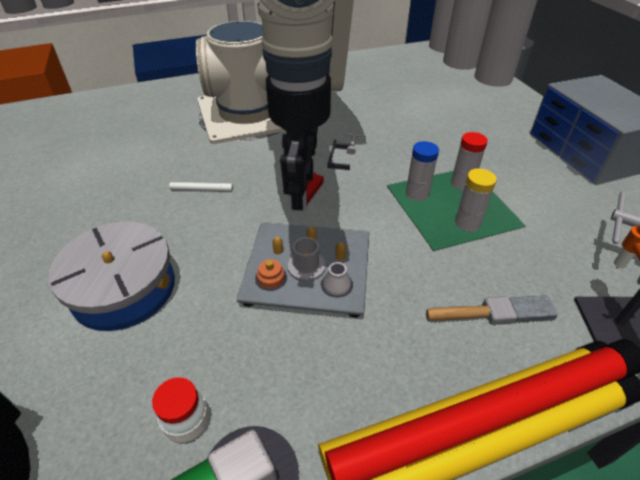

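The blue, red and yellow tubes stand upright on the mat at (423,170), (469,158) and (475,200). The ferrule is on its peg at (306,258) with the open fingers above it.

Request:
play_rows(
  increments=[
    [[-0.46,-0.17,0.15,2.5,0,0,0],[-0.46,0,0,2.5,0,0,0],[-0.46,0,0,2.5,0,0,0],[-0.46,0,0,2.5,0,0,0],[-0.46,0,0,1.7,0,0,0],[-0.46,0,0,1,0,0,0],[-0.46,0,0,0.5,0,0,0],[1,0,0,0,0,0,0],[1,0,0,0,0,0,0],[1,0,0,0,0,0,0],[1,0,0,0,0,0,0],[1,0,0,0,0,0,0],[1,0,0,0,0,0,0],[1,0,0,0,0,0,0],[1,0,0,0,0,0,0]],
  ],
)

```text
time_s: 28.25
tool_pos: [0.5745, -0.024, 0.0427]
tcp_rot: [-0.528, 0.849, -0.0, 0.001]
ft_force: [-1.1, 1.0, 6.3]
opening: 0.475
grip_force: 61.3
```

```bash
python3 pl.py .5015 -.3225 .16 243.75 14
```

```text
t 28.25 pos [ 0.5745 -0.024   0.0427] a -116.26 tilt 0.09 q6 -1.3 F [-1.1  1.   6.3] open 0.475 grip 61.3
14 x row cm/rad: [ 2.143 -0.476 -0.838] turn z -0.0
```

Request:
play_rows(
  increments=[
    [[1,0,0,-1,0,0,0],[1,0,0,-2.5,0,0,0],[1,0,0,-3.5,0,0,0],[1,0,0,-3.5,0,0,0],[1,1.1,-0.25,0,0,0,0],[1,2.14,-0.48,0,0,0,0],[1,2.14,-0.48,0,0,0,0],[1,2.14,-0.48,0,0,0,0],[1,2.14,-0.48,0,0,0,0],[1,2.14,-0.48,0,0,0,0],[1,2.14,-0.48,0,0,0,0],[1,2.14,-0.48,0,0,0,0],[1,2.14,-0.48,0,0,0,0],[1,2.14,-0.48,0,0,0,0],[1,2.14,-0.48,0,0,0,0],[1,2.14,-0.48,0,0,0,0],[1,2.14,-0.48,0,0,0,0],[1,2.14,-0.48,0,0,0,0],[1,1.1,-0.24,0,0,0,0],[1,0,0,0,0,0,0]],
  ],
)

```text
time_s: 30.25
tool_pos: [0.5008, -0.3241, 0.1461]
tcp_rot: [-0.527, 0.85, 0.0, -0.0]
ft_force: [-0.1, 0.1, -2.9]
opening: 0.47
grip_force: 61.2
```

```bash
python3 pl.py .5015 -.3225 .0915 243.75 1; python3 - <<'E'
from h import *
p=read_camera('scene'); save(p,'s3.png')
cv2.imwrite('pics/s3c.png',cv2.resize(p['frame'][150:350,20:260,::-1],None,fx=3,fy=3))
E
```

```text
t 30.25 pos [ 0.5008 -0.3241  0.1461] a -116.38 tilt 0.06 q6 -1.83 F [-0.1  0.1 -2.9] open 0.47 grip 61.2
1 x row cm/rad: [-0.173  0.009  5.465] turn z -0.0023
```

View pics/s3c.png

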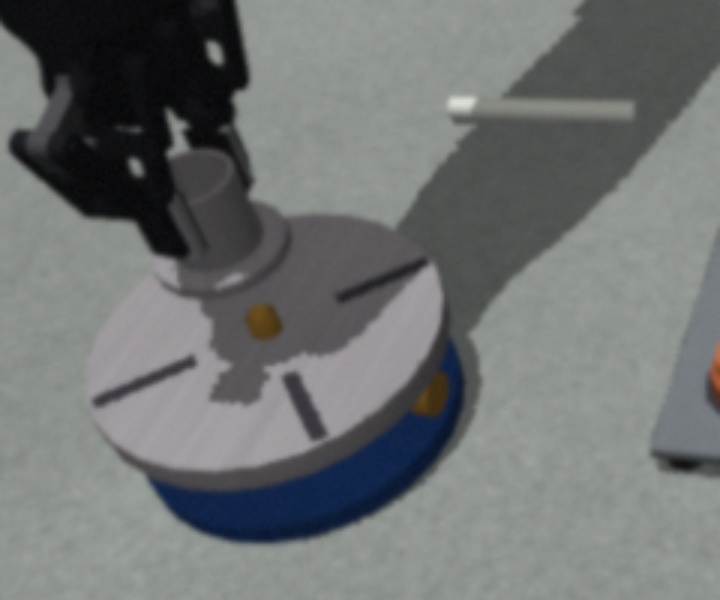

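The ferrule is held collar down in the fingers at crop (220,230). The pin is below it at crop (262,322) and nothing is in the way.

Request:
play_rows(
  increments=[
    [[1,-0.15,0,1.2,0,0,0],[1,0,0,1.3,0,0,0],[1,0,0,1.3,0,0,0],[1,0,0,1,0,0,0],[1,0,0,0.4,0,0,0],[1,0,0,0.2,0,0,0],[1,0,0,0.1,0,0,0],[1,0,0,0,0,0,0]],
  ],
)

```text
time_s: 31.1
tool_pos: [0.5024, -0.3217, 0.0921]
tcp_rot: [-0.528, 0.849, -0.0, 0.0]
ft_force: [-0.9, 0.6, -3.7]
opening: 0.474
grip_force: 61.2
```

Request:
play_rows(
  increments=[
    [[1,0,0,0.1,0,0,0],[1,0,0,0.1,0,0,0],[1,0,0,0,0,0,0]],
  ],
)

```text
time_s: 31.4
tool_pos: [0.5024, -0.3218, 0.0907]
tcp_rot: [-0.528, 0.849, -0.001, 0.0]
ft_force: [-2.1, 1.3, 4.6]
opening: 0.477
grip_force: 61.8
```

Request:
play_rows(
  increments=[
    [[-1,0,0,0,0,0,0],[-1,0,0,0,0,0,0],[-1,0,0,0,0,0,0],[-1,0,0,0,0,0,0],[-1,0,0,0,0,0,0],[-1,0,0,-1,0,0,0],[-1,0,0,-2.5,0,0,0],[-1,0,0,-3,0,0,0],[-1,0,0,-3,0,0,0]],
  ],
)

```text
time_s: 32.3
tool_pos: [0.502, -0.3215, 0.1865]
tcp_rot: [-0.528, 0.849, 0.0, 0.0]
ft_force: [-0.2, 0.3, -0.1]
opening: 1.003
grip_force: 0.0
```

```bash
python3 pl.py .4455 .2535 .185 303.9 20; python3 - <<'E'
from h import *
p=read_camera('scene')
cv2.imwrite('pics/s4c.png',cv2.resize(p['frame'][150:350,20:260,::-1],None,fx=3,fy=3))
r=nets.trace(p,'ferrule'); X=cloud(p,r[0]['region']); zt=np.percentile(X[:,2],98); T=X[X[:,2]>zt-.006]; print(r[0]['confidence'],((T.max(0)+T.min(0))/2).round(4),zt)
E
```

```text
t 32.3 pos [ 0.502  -0.3215  0.1865] a -116.27 tilt 0.0 q6 -1.82 F [-0.2  0.3 -0.1] open 1.003 grip 0.0
20 x row cm/rad: [-3.021  0.174  0.007] turn z -0.0525
0.74 [ 0.5036 -0.3219  0.1182] 0.1204376459514702
```

View pics/s4c.png

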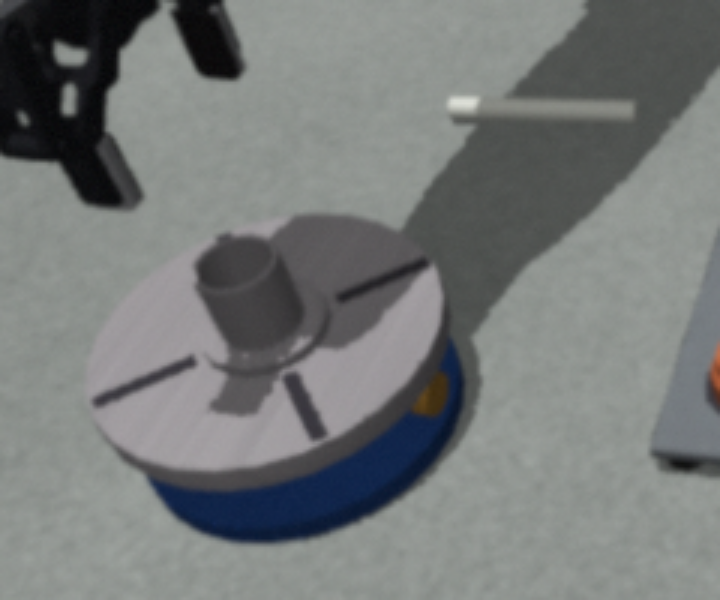

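The ferrule stands upright and flat on the platen at crop (250,300), centred over the pin. Its top is at z = 0.120, as it should be.

Request:
play_rows(
  increments=[
    [[-1,-3.02,0.17,0,0,0,-0.0525],[-1,-3.02,0.17,0,0,0,-0.0525],[-1,-3.02,0.17,0,0,0,-0.0525],[-1,-3.02,0.17,0,0,0,-0.0525],[-1,-3.02,0.17,0,0,0,-0.0525],[-1,-3.02,0.17,0,0,0,-0.0525],[-1,-3.02,0.17,0,0,0,-0.0525],[-1,-3.02,0.17,0,0,0,-0.0525],[-1,-3.02,0.17,0,0,0,-0.0525],[-1,-3.02,0.17,0,0,0,-0.0525],[-1,-3.02,0.17,0,0,0,-0.0525],[-1,-3.02,0.17,0,0,0,-0.0525],[-1,-3.02,0.17,0,0,0,-0.0525],[-1,-3.02,0.17,0,0,0,-0.0525],[-1,-3.02,0.17,0,0,0,-0.0525],[-1,-3.02,0.17,0,0,0,-0.0525],[-1,-3.02,0.17,0,0,0,-0.0525],[-1,-3.02,0.17,0,0,0,-0.0525],[-1,-3.02,0.17,0,0,0,-0.0525],[-1,-3.02,0.17,0,0,0,-0.0525]],
  ],
)

```text
time_s: 34.4
tool_pos: [0.4457, 0.2543, 0.1849]
tcp_rot: [0.883, -0.469, 0.0, -0.0]
ft_force: [-0.8, -0.2, -0.6]
opening: 1.0
grip_force: 0.0
```

```bash
python3 pl.py .4450 .2535 .0635 303.9 1
```

```text
t 34.4 pos [0.4457 0.2543 0.1849] a -55.98 tilt 0.01 q6 -1.81 F [-0.8 -0.2 -0.6] open 1.0 grip 0.0
1 x row cm/rad: [ 0.024  0.107 12.138] turn z 0.0021
```

Request:
play_rows(
  increments=[
    [[-1,0,0.1,2.5,0,0,0],[-1,0,0,2.5,0,0,0],[-1,0,0,2.5,0,0,0],[-1,0,0,2.5,0,0,0],[-1,0,0,1.5,0,0,0],[-1,0,0,0.6,0,0,0],[1,0,0,0,0,0,0],[1,0,0,0,0,0,0],[1,0,0,0,0,0,0],[1,0,0,0,0,0,0],[1,0,0,0,0,0,0],[1,0,0,0,0,0,0],[1,0,0,0,0,0,0],[1,0,0,0,0,0,0],[1,0,0,0,0,0,0],[1,0,0,0,0,0,0],[1,0,0,-1,0,0,0],[1,0,0,-2.5,0,0,0],[1,0,0,-3.5,0,0,0],[1,0,0,-3.5,0,0,0]],
  ],
)

```text
time_s: 36.4
tool_pos: [0.4453, 0.2526, 0.1704]
tcp_rot: [0.883, -0.47, -0.0, 0.0]
ft_force: [0.7, 1.0, -3.2]
opening: 0.557
grip_force: 62.5
```

```bash
python3 pl.py .5233 -.0604 .165 303.9 16
```

```text
t 36.4 pos [0.4453 0.2526 0.1704] a -56.1 tilt 0.03 q6 -1.81 F [ 0.7  1.  -3.2] open 0.557 grip 62.5
16 x row cm/rad: [1.896 0.686 0.034] turn z -0.0
```

Request:
play_rows(
  increments=[
    [[1,0.9,0.35,0,0,0,0],[1,1.9,0.69,0,0,0,0],[1,1.9,0.69,0,0,0,0],[1,1.9,0.69,0,0,0,0],[1,1.9,0.69,0,0,0,0],[1,1.9,0.69,0,0,0,0],[1,1.9,0.69,0,0,0,0],[1,1.9,0.69,0,0,0,0],[1,1.9,0.69,0,0,0,0],[1,1.9,0.69,0,0,0,0],[1,1.9,0.69,0,0,0,0],[1,1.9,0.69,0,0,0,0],[1,1.9,0.69,0,0,0,0],[1,1.9,0.69,0,0,0,0],[1,1.9,0.69,0,0,0,0],[1,1.9,0.69,0,0,0,0],[1,0.9,0.33,0,0,0,0],[1,0,0,0,0,0,0],[1,0,0,0,0,0,0]],
  ],
)

```text
time_s: 38.3
tool_pos: [0.5227, -0.0599, 0.1685]
tcp_rot: [0.882, -0.47, -0.0, -0.0]
ft_force: [-1.0, 0.2, -3.0]
opening: 0.553
grip_force: 62.7
```

```bash
python3 pl.py .5233 -.0604 .083 303.9 1
```

```text
t 38.3 pos [ 0.5227 -0.0599  0.1685] a -56.12 tilt 0.05 q6 -2.44 F [-1.   0.2 -3. ] open 0.553 grip 62.7
1 x row cm/rad: [ 0.076 -0.024  8.549] turn z -0.0004
```

Request:
play_rows(
  increments=[
    [[1,0.07,0,1.5,0,0,0],[1,0,0,2,0,0,0],[1,0,0,2,0,0,0],[1,0,0,1.7,0,0,0],[1,0,0,0.8,0,0,0],[1,0,0,0.4,0,0,0],[1,0,0,0.1,0,0,0],[1,0,0,0.1,0,0,0],[1,0,0,0,0,0,0]],
  ],
)

```text
time_s: 39.2
tool_pos: [0.5238, -0.0609, 0.0833]
tcp_rot: [0.883, -0.47, 0.0, -0.0]
ft_force: [-0.9, 0.8, -4.5]
opening: 0.553
grip_force: 62.7
```

Request:
play_rows(
  increments=[
    [[1,0,0,0.1,0,0,0],[1,0,0,0.1,0,0,0],[1,0,0,0,0,0,0]],
  ],
)

```text
time_s: 39.5
tool_pos: [0.524, -0.0613, 0.0828]
tcp_rot: [0.882, -0.47, 0.001, -0.0]
ft_force: [-4.8, -0.9, 14.2]
opening: 0.553
grip_force: 63.9
```

Request:
play_rows(
  increments=[
    [[1,0,0,-0.05,0,0,0],[-1,0,0,0,0,0,0],[-1,0,0,0,0,0,0],[-1,0,0,0,0,0,0],[-1,0,0,0,0,0,0],[-1,0,0,0,0,0,0],[-1,0,0,-1,0,0,0],[-1,0,0,-2.5,0,0,0],[-1,0,0,-3,0,0,0],[-1,0,0,-3.5,0,0,0]],
  ],
)

```text
time_s: 40.5
tool_pos: [0.523, -0.0607, 0.1825]
tcp_rot: [0.883, -0.47, -0.001, 0.0]
ft_force: [0.2, -0.2, -0.2]
opening: 1.001
grip_force: 0.0
```

```bash
python3 pl.py .445 .3588 .185 243.75 20
```

```text
t 40.5 pos [ 0.523  -0.0607  0.1825] a -56.1 tilt 0.07 q6 -2.44 F [ 0.2 -0.2 -0.2] open 1.001 grip 0.0
20 x row cm/rad: [-2.225  0.203 -0.013] turn z 0.0525
```

Request:
play_rows(
  increments=[
    [[-1,-2.22,0.2,0,0,0,0.0525],[-1,-2.22,0.2,0,0,0,0.0525],[-1,-2.22,0.2,0,0,0,0.0525],[-1,-2.22,0.2,0,0,0,0.0525],[-1,-2.22,0.2,0,0,0,0.0525],[-1,-2.22,0.2,0,0,0,0.0525],[-1,-2.22,0.2,0,0,0,0.0525],[-1,-2.22,0.2,0,0,0,0.0525],[-1,-2.22,0.2,0,0,0,0.0525],[-1,-2.22,0.2,0,0,0,0.0525],[-1,-2.22,0.2,0,0,0,0.0525],[-1,-2.22,0.2,0,0,0,0.0525],[-1,-2.22,0.2,0,0,0,0.0525],[-1,-2.22,0.2,0,0,0,0.0525],[-1,-2.22,0.2,0,0,0,0.0525],[-1,-2.22,0.2,0,0,0,0.0525],[-1,-2.22,0.2,0,0,0,0.0525],[-1,-2.22,0.2,0,0,0,0.0525],[-1,-2.22,0.2,0,0,0,0.0525],[-1,-2.22,0.2,0,0,0,0.0525]],
  ],
)

```text
time_s: 42.5
tool_pos: [0.4462, 0.3587, 0.1821]
tcp_rot: [-0.527, 0.85, -0.0, 0.0]
ft_force: [0.4, -0.7, 1.4]
opening: 0.999
grip_force: 0.0
```

```bash
python3 pl.py .445 .3588 .0635 243.75 1
```

```text
t 42.5 pos [0.4462 0.3587 0.1821] a -116.37 tilt 0.03 q6 -0.58 F [ 0.4 -0.7  1.4] open 0.999 grip 0.0
1 x row cm/rad: [ 0.044  0.11  11.858] turn z -0.0021
```

Request:
play_rows(
  increments=[
    [[-1,0,0.1,2.5,0,0,0],[-1,0,0,2.5,0,0,0],[-1,0,0,2.5,0,0,0],[-1,0,0,2.2,0,0,0],[-1,0,0,1.5,0,0,0],[-1,0,0,0.6,0,0,0],[1,0,0,0,0,0,0],[1,0,0,0,0,0,0],[1,0,0,0,0,0,0],[1,0,0,0,0,0,0],[1,0,0,0,0,0,0],[1,0,0,0,0,0,0],[1,0,0,0,0,0,0],[1,0,0,0,0,0,0],[1,0,0,0,0,0,0],[1,0,0,0,0,0,0],[1,0,0,-1,0,0,0],[1,0,0,-2.5,0,0,0],[1,0,0,-3.5,0,0,0],[1,0,0,-3.5,0,0,0]],
  ],
)

```text
time_s: 44.5
tool_pos: [0.4448, 0.3578, 0.1696]
tcp_rot: [-0.528, 0.849, -0.0, -0.001]
ft_force: [0.6, -0.2, -4.4]
opening: 0.555
grip_force: 62.1
```

```bash
python3 pl.py .5194 .0018 .165 243.75 16
```

```text
t 44.5 pos [0.4448 0.3578 0.1696] a -116.27 tilt 0.07 q6 -0.58 F [ 0.6 -0.2 -4.4] open 0.555 grip 62.1
16 x row cm/rad: [ 1.789 -1.402  0.029] turn z -0.0
```

Request:
play_rows(
  increments=[
    [[1,0.9,-0.7,0,0,0,0],[1,1.79,-1.4,0,0,0,0],[1,1.79,-1.4,0,0,0,0],[1,1.79,-1.4,0,0,0,0],[1,1.79,-1.4,0,0,0,0],[1,1.79,-1.4,0,0,0,0],[1,1.79,-1.4,0,0,0,0],[1,1.79,-1.4,0,0,0,0],[1,1.79,-1.4,0,0,0,0],[1,1.79,-1.4,0,0,0,0],[1,1.79,-1.4,0,0,0,0],[1,1.79,-1.4,0,0,0,0],[1,1.79,-1.4,0,0,0,0],[1,1.79,-1.4,0,0,0,0],[1,1.79,-1.4,0,0,0,0],[1,1.79,-1.4,0,0,0,0],[1,0.9,-0.7,0,0,0,0],[1,0,0,0,0,0,0],[1,0,0,0,0,0,0]],
  ],
)

```text
time_s: 46.4
tool_pos: [0.519, 0.0023, 0.168]
tcp_rot: [-0.528, 0.849, 0.0, -0.0]
ft_force: [-0.9, 0.1, -3.6]
opening: 0.552
grip_force: 62.3
```

```bash
python3 pl.py .5194 .0018 .083 243.75 1
```

```text
t 46.4 pos [0.519  0.0023 0.168 ] a -116.3 tilt 0.05 q6 -1.27 F [-0.9  0.1 -3.6] open 0.552 grip 62.3
1 x row cm/rad: [ 0.024 -0.062  8.5  ] turn z -0.0008
```

Request:
play_rows(
  increments=[
    [[1,0,-0.06,1.5,0,0,0],[1,0,0,2,0,0,0],[1,0,0,2,0,0,0],[1,0,0,1.7,0,0,0],[1,0,0,0.8,0,0,0],[1,0,0,0.4,0,0,0],[1,0,0,0.1,0,0,0],[1,0,0,0.1,0,0,0],[1,0,0,0.05,0,0,0],[1,0,0,0,0,0,0]],
  ],
)

```text
time_s: 47.4
tool_pos: [0.5203, 0.0019, 0.0826]
tcp_rot: [-0.528, 0.849, -0.0, 0.001]
ft_force: [-0.4, 0.4, 1.7]
opening: 0.558
grip_force: 62.5
```

Landed. I'll release it, lift, and go for yellow.

Request:
play_rows(
  increments=[
    [[-1,0,0,0,0,0,0],[-1,0,0,0,0,0,0],[-1,0,0,0,0,0,0],[-1,0,0,0,0,0,0],[-1,0,0,0,0,0,0],[-1,0,0,-1,0,0,0],[-1,0,0,-2.5,0,0,0],[-1,0,0,-3,0,0,0],[-1,0,0,-3.5,0,0,0]],
  ],
)

```text
time_s: 48.3
tool_pos: [0.5194, 0.0019, 0.183]
tcp_rot: [-0.528, 0.849, 0.0, -0.0]
ft_force: [1.0, -1.0, -0.6]
opening: 1.0
grip_force: 0.0
```

```bash
python3 pl.py .5545 .3032 .185 183.6 18; python3 - <<'E'
from h import *
p=read_camera('scene')
for l in ['tube_red','tube_blue','tube_yellow','ferrule']:
    r=nets.trace(p,l)
    if r:
        X=cloud(p,r[0]['region']); zt=np.percentile(X[:,2],98); T=X[X[:,2]>zt-.006]; print(l,round(r[0]['confidence'],2),((T.max(0)+T.min(0))/2).round(4),zt.round(3))
E
```

```text
t 48.3 pos [0.5194 0.0019 0.183 ] a -116.27 tilt 0.07 q6 -1.27 F [ 1.  -1.  -0.6] open 1.0 grip 0.0
18 x row cm/rad: [-1.181  1.312 -0.011] turn z 0.0583
tube_red 0.66 [ 0.5023 -0.3233  0.0928] 0.072
tube_blue 0.71 [ 0.5232 -0.0607  0.131 ] 0.133
tube_yellow 0.97 [0.5556 0.3006 0.1118] 0.114
ferrule 0.87 [ 0.5032 -0.3221  0.1183] 0.12
```

Request:
play_rows(
  increments=[
    [[-1,-1.18,1.31,0,0,0,0.0583],[-1,-1.18,1.31,0,0,0,0.0583],[-1,-1.18,1.31,0,0,0,0.0583],[-1,-1.18,1.31,0,0,0,0.0583],[-1,-1.18,1.31,0,0,0,0.0583],[-1,-1.18,1.31,0,0,0,0.0583],[-1,-1.18,1.31,0,0,0,0.0583],[-1,-1.18,1.31,0,0,0,0.0583],[-1,-1.18,1.31,0,0,0,0.0583],[-1,-1.18,1.31,0,0,0,0.0583],[-1,-1.18,1.31,0,0,0,0.0583],[-1,-1.18,1.31,0,0,0,0.0583],[-1,-1.18,1.31,0,0,0,0.0583],[-1,-1.18,1.31,0,0,0,0.0583],[-1,-1.18,1.31,0,0,0,0.0583],[-1,-1.18,1.31,0,0,0,0.0583],[-1,-1.18,1.31,0,0,0,0.0583],[-1,-1.18,1.31,0,0,0,0.0583],[-1,0,0,0,0,0,0]],
  ],
)

```text
time_s: 50.45
tool_pos: [0.5552, 0.3039, 0.1798]
tcp_rot: [-0.031, 1.0, -0.0, -0.001]
ft_force: [-0.4, 0.1, -0.1]
opening: 1.0
grip_force: 0.0
```

```bash
python3 pl.py .5545 .3025 .0635 183.6 1
```

```text
t 50.45 pos [0.5552 0.3039 0.1798] a -176.4 tilt 0.14 q6 0.31 F [-0.4  0.1 -0.1] open 1.0 grip 0.0
1 x row cm/rad: [ 0.083 -0.134 11.626] turn z -0.0
```

Request:
play_rows(
  increments=[
    [[-1,0.08,-0.13,2.5,0,0,0],[-1,0,0,2.5,0,0,0],[-1,0,0,2.5,0,0,0],[-1,0,0,2.2,0,0,0],[-1,0,0,1.3,0,0,0],[-1,0,0,0.6,0,0,0],[1,0,0,0,0,0,0],[1,0,0,0,0,0,0],[1,0,0,0,0,0,0],[1,0,0,0,0,0,0],[1,0,0,0,0,0,0],[1,0,0,0,0,0,0],[1,0,0,0,0,0,0],[1,0,0,0,0,0,0],[1,0,0,0,0,0,0],[1,0,0,0,0,0,0],[1,0,0,-1,0,0,0],[1,0,0,-2.5,0,0,0],[1,0,0,-3.5,0,0,0],[1,0,0,-3.5,0,0,0]],
  ],
)

```text
time_s: 52.45
tool_pos: [0.5538, 0.3012, 0.1718]
tcp_rot: [-0.031, 1.0, -0.0, -0.001]
ft_force: [1.3, 0.6, -3.2]
opening: 0.561
grip_force: 62.3
```

```bash
python3 pl.py .5711 .0365 .165 183.6 14
```

```text
t 52.45 pos [0.5538 0.3012 0.1718] a -176.39 tilt 0.1 q6 0.3 F [ 1.3  0.6 -3.2] open 0.561 grip 62.3
14 x row cm/rad: [-0.005 -1.895  0.049] turn z 0.0
```

Request:
play_rows(
  increments=[
    [[1,0,-0.9,0,0,0,0],[1,0,-1.9,0,0,0,0],[1,0,-1.9,0,0,0,0],[1,0,-1.9,0,0,0,0],[1,0,-1.9,0,0,0,0],[1,0,-1.9,0,0,0,0],[1,0,-1.9,0,0,0,0],[1,0,-1.9,0,0,0,0],[1,0,-1.9,0,0,0,0],[1,0,-1.9,0,0,0,0],[1,0,-1.9,0,0,0,0],[1,0,-1.9,0,0,0,0],[1,0,-1.9,0,0,0,0],[1,0,-1.9,0,0,0,0],[1,0,-0.9,0,0,0,0],[1,0,0,0,0,0,0],[1,0,0,0,0,0,0]],
  ],
)

```text
time_s: 54.15
tool_pos: [0.5706, 0.0369, 0.1702]
tcp_rot: [-0.031, 1.0, 0.0, -0.001]
ft_force: [-0.5, 1.1, -3.0]
opening: 0.556
grip_force: 62.6
```

```bash
python3 pl.py .5711 .0365 .083 183.6 1
```

```text
t 54.15 pos [0.5706 0.0369 0.1702] a -176.43 tilt 0.07 q6 -0.14 F [-0.5  1.1 -3. ] open 0.556 grip 62.6
1 x row cm/rad: [-0.052 -0.048  8.72 ] turn z -0.0005
```

Request:
play_rows(
  increments=[
    [[1,0,-0.05,1.6,0,0,0],[1,0,0,2,0,0,0],[1,0,0,2,0,0,0],[1,0,0,1.7,0,0,0],[1,0,0,0.8,0,0,0],[1,0,0,0.3,0,0,0],[1,0,0,0.1,0,0,0],[1,0,0,0.1,0,0,0],[1,0,0,0,0,0,0]],
  ],
)

```text
time_s: 55.05
tool_pos: [0.5714, 0.0365, 0.0854]
tcp_rot: [-0.032, 1.0, -0.0, 0.001]
ft_force: [-0.5, 0.2, -3.7]
opening: 0.561
grip_force: 62.6
```

Request:
play_rows(
  increments=[
    [[1,0,0,0.1,0,0,0],[1,0,0,0.1,0,0,0],[1,0,0,0,0,0,0]],
  ],
)

```text
time_s: 55.35
tool_pos: [0.5718, 0.0366, 0.085]
tcp_rot: [-0.032, 1.0, -0.0, 0.002]
ft_force: [-2.9, 1.2, 11.8]
opening: 0.556
grip_force: 63.3
```

Request:
play_rows(
  increments=[
    [[1,0,0,-0.05,0,0,0],[-1,0,0,0,0,0,0],[-1,0,0,0,0,0,0],[-1,0,0,0,0,0,0],[-1,0,0,0,0,0,0],[-1,0,0,0,0,0,0],[-1,0,0,-1,0,0,0],[-1,0,0,-2.5,0,0,0],[-1,0,0,-3,0,0,0],[-1,0,0,-3.5,0,0,0],[-1,0,1.5,-2,0,0,0],[-1,0,3,0,0,0,0],[-1,0,3,0,0,0,0],[-1,0,3,0,0,0,0],[-1,0,3,0,0,0,0],[-1,0,3,0,0,0,0],[-1,0,1.5,0,0,0,0],[-1,0,0,0,0,0,0]],
  ],
)

```text
time_s: 57.15
tool_pos: [0.5595, 0.2177, 0.2037]
tcp_rot: [-0.033, 0.999, 0.0, 0.0]
ft_force: [-0.7, -0.4, -0.3]
opening: 0.999
grip_force: 0.0
```

```bash
python3 - <<'E'
from h import *
p=read_camera('scene'); save(p,'end.png')
for l in ['tube_red','tube_blue','tube_yellow','ferrule','reducer','purge_plug']:
    r=nets.trace(p,l)
    if r:
        X=cloud(p,r[0]['region']); zt=np.percentile(X[:,2],98); T=X[X[:,2]>zt-.006]; print(l,round(r[0]['confidence'],2),((T.max(0)+T.min(0))/2).round(4),zt.round(3))
E
```

```text
tube_red 0.69 [0.5199 0.0026 0.1307] 0.133
tube_blue 0.88 [ 0.5236 -0.0606  0.1309] 0.133
tube_yellow 0.97 [0.5718 0.0363 0.1309] 0.133
ferrule 0.8 [ 0.5031 -0.322   0.1186] 0.121
reducer 0.91 [0.627  0.0084 0.0592] 0.062
purge_plug 0.71 [ 0.5797 -0.0876  0.0587] 0.061
```

View pics/end.png

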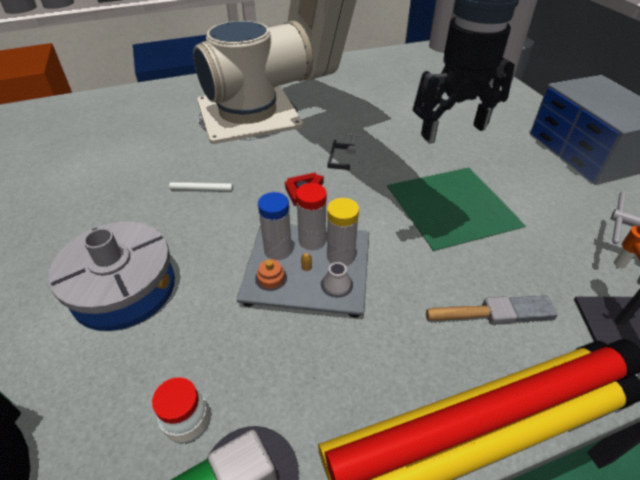

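The final view shows all three tubes back over their own pegs: blue (275,225), red (311,215) and yellow (343,230). The ferrule is on the pin at (103,248), the plug and reducer haven't moved, and the gripper is clear.

```bash
python3 -c "from workcell import robot; print(robot.close_job())"
```

```text
the job is handed in; nothing more can be done
None
```

I handed the job in at about 57 s of the 131 s limit: the ferrule sits collar-down over the turntable's pilot pin, all three tubes are back upright over the pegs they started on, and the reducer and copper plug are where they were.

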